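Shim the rocking marble board

ROBOT

A 6-joint arm with a two-finger parallel gripper is mounted at the origin on a cart in front of the work surface, level with it; the furniture and walls round the work are solid. World frame = base frame: x ahead of the robot, y to its left, z up, the work surface at z = 0. Lengths are in m, angles in degrees, forces in N, time in s.
With the tool pointing down it reaches from about 0.375 to 0.9 m from the base axis. Payload 3.1 kg.
Tool frame: the origin (TCP) lies at the very end of the fingers, on their centre line; the grasp point (between the pads) lies 19 mm behind it (grasp_offset is the distance from the TCP to the grasp point, in m); z points along the fingers, y is the direction in which the jaws open and shut (so a half turn about z gives the same grasp; the last joint's range is limited). The gripper opens to 87 mm and grips with 3 to 60 N. Pads are 19 mm wide; open, the fingers measure 117 mm over their backs; the gripper's body (75 mm by 190 mm) begins 51 mm behind the grasp point.
Start: joints at [-84.54, 30.224, 82.088, -0, 67.689, -10.227], TCP at [0.169, -0.602, 0.223] pointing down, gripper open.
Joint ranges: [-176.69, 176.69], [-43.24, 126.21], [12.49, 139.97], [-82, 262], [0, 151.66], [-163.58, 163.58]. Speed limits (degrees/s): [159.86, 159.86, 180, 180, 180, 180].

INTERFACE

Orientations are given as a 3x3 rotation matrix whose columns are the frame's x, y, z axes.
In Python, from rig import * gives the robot as it stands. The module is installed in compiled form; this text tells all that it offers.
- The arm moves only by the tool play_rows, never from a script. Its argument "plan" is a list that holds one entry, the list of rows, each a list of 7 numbers: the shift along the world's x, y, z each as a share of 5 cm, from -1 to 1, then the turn, a rotation vector about the world's x, y, z each as a share of pi rad, from -1 to 1, then the gripper's target within -1 to 1 (fully open at 1, half-way at 0, shut at -1). A call has 1 to 12 rows; each row shifts and turns the commanded pose from where the row before left it; what a row does not reach is not made up. A row lasts 1/10 s, in which the tool goes at most 50 mm and 8.59 degrees, less where a joint would pass 70% of its speed; a pose out of reach is approached as far as the arm can. A call with a number of a shift or a turn outside -1 to 1 is refused whole. A call with a gripper value outside its range is refused whole. The fingers move at their own pace and stop on an object; the grip force is fixed at half the most. Time passes only in rows, so rows that do not move let the fingers close. It gives the time, the measured TCP pose, the force and the opening at its end, in the units of the state.
- read_state(): the state, without advancing time (a new reading comes with each control period).
- capture(name): name is "side" or "top"; returns the picture (480x640x3 uint8, red, green, blue); there is no depth.
- camera_params(name): a dict with "intrinsics" (3x3 intrinsics, pixels), "R" (3x3) and "t" (3): a world point X has camera coordinates R X + t. Camera axes: x right, y down, z forward; pixel columns grow to the right and rows downward; lengths in m; the calibration is good to about 2 mm. A picture is of the moment at which its call begins. camera_params takes no time and is no camera call.
- hand_in(): hands the job in, once; it reports no verdict.
The state is a dict: "time_s": time; "joint_positions": joint angles; "qvel": joint speeds; "tau": joint torques, N m; "position": TCP position; "tcp_rot": TCP orientation; "force": force on the tool from outside, world axes, zero at the start; "moment": the same for the moment, N m; "opening": opening from 0.0 (shut) to 1.0 (fully open).
Only numpy, scipy, OpenCV 4.12 (cv2) and the standard library are available. Lean on these libraries where they do the work, as an engineer would, in place of code of your own. Each camera call takes 0.05 s, during which the arm holds its last target. There are 200 camera calls.

TASK

The marble board rocks because its short foot hangs above the worktop: slide the flat shim under that foot and let go, then slide the wedge in on top of it, thin end first, only until it is snug and bears on the foot without lifting the board. Then press down gently (about 10 N) on the board above that foot to check that it no longer rocks. Leave both shims in place and the board level, without shoving or tipping the board or disturbing the canister on it, the tape, the peeler or the marker.

Things in the scene. Friction and masses are not known exactly. Their poses are not given: they have to be found in the camera images.
- board: white marble board 240 (x) x 220 (y) x 20 mm, 2.7 kg, underside 34 mm and top 54 mm above the worktop, -x side to the robot; origin at its centre at worktop level. Black rubber feet at x ±95, y ±85 mm: three, 28 mm wide, stand on the worktop; the one at -x, +y is short. Level at the start; 4 N down on the corner over the unsupported foot tips it, some 15 N up under the foot lifts it
- short_foot (a point): point on the axis of the short foot, on the board's underside (34 mm above the worktop), 25 mm in from the board's -x and +y edges. The foot is 24 mm wide with a round lower end (12 mm radius) that hangs 11 to 16 mm above the worktop, different each time and not measured
- corner_top (a point): point on the top face of the board straight above the short foot, 54 mm above the worktop: press here
- flat_shim: plain light-wood plate, 120 (x) x 34 (y) x 8 mm, origin at the centre of its underside, long axis x. Wood on worktop, friction about 0.6. Can be gripped across its 34 mm width near one end. A long blue-grey bag sealer, up to 150 mm tall with its handle, stands fixed between the shims and the board (world x 0.51 to 0.62, y -0.25 to 0.20 m): carry things over it or past its front
- wedge_shim: light-wood wedge 137 (x) x 30 (y) mm, origin mid underside. Thin end at x = +68.5: 1.5 mm thick; top rises 1 in 10 to 9.5 mm at x = -11.5, then flat to x = -68.5. Upright grip 24 (x) x 14 (y) mm at x = -55.5, top 40 mm above underside. Friction 0.3, holds once wedged. Pushing in takes 0.7 N per N borne by the foot; the board lifts at some 8 to 12 N push
- canister: white canister with a wooden lid, 122 mm across, 170 mm tall, 0.6 kg, standing on the far right part of the board (board frame x 55, y -45 mm); origin at the centre of its underside
- tape: roll of masking tape, 98 mm across, 25 mm high, bystander; origin under its centre
- peeler: yellow-handled peeler, 170 mm long, bystander lying on the worktop; origin under its middle
- marker: black-and-white marker pen, 135 mm long, bystander; origin under its middle
Not all that is in view belongs to the job. There is more than one size of the wedge_shim; the one meant has the size given above.

How it is judged:
By the outcome, as a careful person would: the job done as asked, in the order asked, and still so for the second after the job is handed in, with the robot touching nothing.
It also fails if it takes over 72 s, if anything falls off the work surface, if the arm or the gripper's body presses on something with over 40 N, if the wrist force passes 120 N, or if a joint passes its speed limit or range.

## Working session

There is one attempt and no reset: what is moved stays moved. The work goes in short steps, Python scripts to look and compute and a tool call to move; the robot and the scene stay as the last step left them, time stands still between calls to the robot, and variables do not carry over. Pictures are saved under pics/ and viewed, about 8 in all and at most 12, crops included, and the job is handed in when it is done.

Besides the shell and the picture viewer there is one more tool, called in YAML: its name, and indented under it one key for each argument. play_rows: Moves the arm, as the interface text tells. Its arguments: {"type":"object","properties":{"plan":{"type":"array"}},"required":["plan"]}

```bash
mkdir -p pics; cat > h.py <<'E'
from rig import *
import numpy as np, cv2
def ray(n,u,v,z=0.):
    c=camera_params(n);K=np.array(c["intrinsics"]);R=np.array(c["R"]);t=np.array(c["t"])
    d=R.T@np.linalg.inv(K)@[u,v,1];o=-R.T@t
    return (o+d*(z-o[2])/d[2]).round(4)
def pix(n,X):
    c=camera_params(n);p=np.array(c["intrinsics"])@(np.array(c["R"])@np.array(X)+np.array(c["t"]));return (p[:2]/p[2]).round(1)
def snap(n,f,crop=None,s=1):
    im=capture(n)[:,:,::-1].copy()
    if crop: x0,y0,x1,y1=crop;im=im[y0:y1,x0:x1]
    cv2.imwrite("pics/"+f,cv2.resize(im,None,fx=s,fy=s,interpolation=cv2.INTER_CUBIC))
def st():
    s=read_state();print(s["time_s"],np.round(s["position"],4),np.round(s["force"],2),round(s["opening"],3))
E
python3 - <<'E'
from h import *
snap("top","t0.png");snap("side","s0.png");st()
s=read_state();print(np.round(s["tcp_rot"],3))
for n in("top","side"):
    c=camera_params(n);print(n,(-np.array(c["R"]).T@np.array(c["t"])).round(3),np.array(c["intrinsics"])[0,0])
E
```

```text
0.1 [ 0.169  -0.6011  0.2217] [ 0.22 -0.5  -0.57] 1.001
[[ 0.963  0.27  -0.   ]
 [ 0.27  -0.963  0.002]
 [ 0.    -0.002 -1.   ]]
top [ 0.372 -0.053  1.242] 460.0300744669398
side [0.376 1.122 0.916] 466.40533778609023
```

View pics/t0.png

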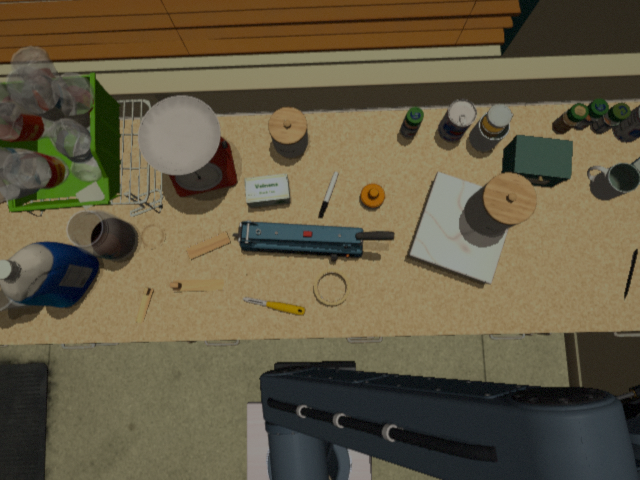

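View pics/s0.png

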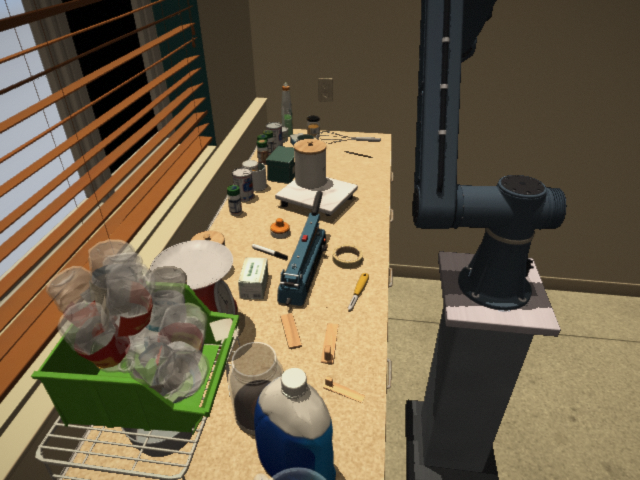

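The top view shows the flat shim at about (209,246), wedge candidates at (195,286) (larger) and (147,303) (smaller), and the board at about (460,228). The sealer, at (240–390, 220–258), stands between them. I'll look closer.

```bash
python3 - <<'E'
from h import *
im=capture("top")[:,:,::-1]
a=cv2.resize(im[220:330,130:240],None,fx=5,fy=5,interpolation=cv2.INTER_CUBIC)
cv2.imwrite("pics/a.png",a)
b=cv2.resize(im[165:295,400:545],None,fx=5,fy=5,interpolation=cv2.INTER_CUBIC);cv2.imwrite("pics/b.png",b)
for p in[(209,246),(195,286),(147,303),(330,290),(285,307),(630,273)]:print(p,ray("top",*p))
E
```

```text
(209, 246) [0.5659 0.2614 0.    ]
(195, 286) [0.457  0.2985 0.    ]
(147, 303) [0.4142 0.4289 0.    ]
(330, 290) [ 0.4374 -0.0676  0.    ]
(285, 307) [0.3949 0.0543 0.    ]
(630, 273) [ 0.4632 -0.8626  0.    ]
```

View pics/a.png

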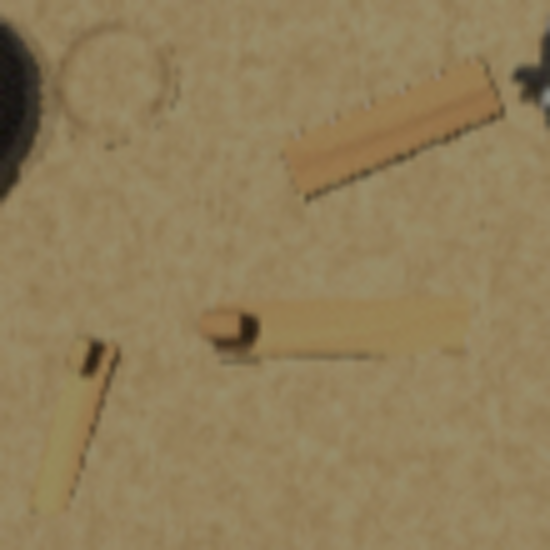

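View pics/b.png

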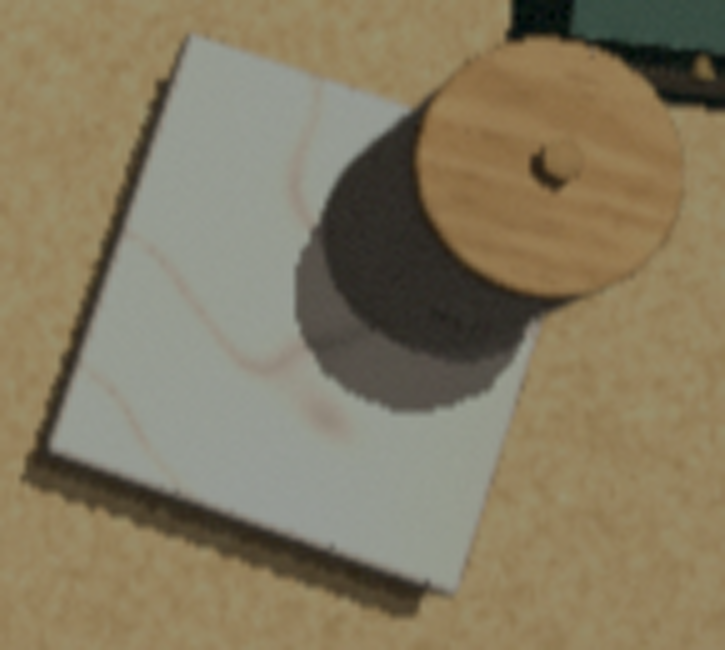

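```bash
python3 - <<'E'
from h import *
def P(x,y,o,z): return ray("top",(x+.5)/5-.5+o[0],(y+.5)/5-.5+o[1],z)
B=(400,165);A=(130,220)
C1=P(190,35,B,.054);C2=P(48,452,B,.054);C3=P(455,595,B,.054)
print("board",C1,C2,C3,np.linalg.norm(C1-C2),np.linalg.norm(C2-C3))
ex=(C1-C2)/np.linalg.norm(C1-C2);ey=(C2-C3)/np.linalg.norm(C2-C3)
print("ang",np.degrees(np.arctan2(ex[1],ex[0])),np.degrees(np.arctan2(-ey[0],ey[1])))
F=[P(*p,A,.008) for p in[(285,150),(480,60),(503,112),(308,200)]]
F=np.array(F);print("flat",F,F.mean(0),np.linalg.norm(F[0]-F[1]),np.linalg.norm(F[1]-F[2]))
d=F[1]+F[2]-F[0]-F[3];print("ang",np.degrees(np.arctan2(d[1],d[0])))
g=P(222,326,A,.04);t=(P(469,296,A,.0015)+P(467,351,A,.0015))/2
d=t-g;print("wedge grip",g,"tip",t,np.linalg.norm(d[:2]),"expect .124",np.degrees(np.arctan2(d[1],d[0])))
g=P(80,357,A,.03);t=P(48,510,A,.0015);print("small",np.linalg.norm((t-g)[:2]))
E
```

```text
board [ 0.7408 -0.3613  0.054 ] [ 0.5198 -0.2742  0.054 ] [ 0.441  -0.4763  0.054 ] 0.23754454319137705 0.2169189940968748
ang -21.510274900974064 -21.301108058591506
flat [[0.5564 0.321  0.008 ]
 [0.6034 0.214  0.008 ]
 [0.5741 0.2012 0.008 ]
 [0.5285 0.3078 0.008 ]] [0.5656 0.261  0.008 ] 0.11686744627996287 0.031973895602506734
ang -66.56227451372149
wedge grip [0.4588 0.343  0.04  ] tip [0.45965 0.22105 0.0015 ] 0.12195296224364542 expect .124 -89.60065089019666
small 0.08408810855287449
```

Candidates for the wedge are the piece at (195,286), grip to tip 122 mm against 124 mm expected, and the small one at (147,303) at 84 mm. I take the first. The flat shim is the plain plate at (209,246). The crops agree: the board measures 237×217 mm and the short foot is at about (0.533, −0.305).

First I move over to the flat shim.

play_rows:
  plan:
    - [[0.47, 0.785, 0.05, 0, 0, 0.0452, 0.3], [0.47, 0.785, 0.05, 0, 0, 0.0452, 0.3], [0.47, 0.785, 0.05, 0, 0, 0.0452, 0.3], [0.47, 0.785, 0.05, 0, 0, 0.0452, 0.3], [0.47, 0.785, 0.05, 0, 0, 0.0452, 0.3], [0.47, 0.785, 0.05, 0, 0, 0.0452, 0.3], [0.47, 0.785, 0.05, 0, 0, 0.0452, 0.3], [0.47, 0.785, 0.05, 0, 0, 0.0452, 0.3], [0.47, 0.785, 0.05, 0, 0, 0.0452, 0.3], [0.47, 0.785, 0.05, 0, 0, 0.0452, 0.3], [0.47, 0.785, 0.05, 0, 0, 0.0452, 0.3], [0.47, 0.785, 0.05, 0, 0, 0.0452, 0.3]]

```text
time_s: 1.35
position: [0.4516, -0.1289, 0.2527]
tcp_rot: [[-0.401, 0.916, 0.0], [0.916, 0.401, -0.0], [-0.0, 0.0, -1.0]]
force: [0.6, -0.8, 0.1]
opening: 0.654
```

play_rows:
  plan:
    - [[0.19, 0.866, 0, 0, 0, 0, 0.3], [0.19, 0.866, 0, 0, 0, 0, 0.3], [0.19, 0.866, 0, 0, 0, 0, 0.3], [0.19, 0.866, 0, 0, 0, 0, 0.3], [0.19, 0.866, 0, 0, 0, 0, 0.3], [0.19, 0.866, 0, 0, 0, 0, 0.3], [0.19, 0.866, 0, 0, 0, 0, 0.3], [0.19, 0.866, 0, 0, 0, 0, 0.3], [0.19, 0.866, 0, 0, 0, 0, 0.3], [0.19, 0.866, -0.4, 0, 0, 0, 0.3], [0, 0, -0.9, 0, 0, 0, 0.3], [0, 0, -0.9, 0, 0, 0, 0.3]]

```text
time_s: 2.55
position: [0.5466, 0.3044, 0.1419]
tcp_rot: [[-0.399, 0.917, 0.003], [0.917, 0.399, 0.001], [-0.0, 0.003, -1.0]]
force: [0.7, -0.5, -0.5]
opening: 0.654
```

play_rows:
  plan:
    - [[0, 0, -0.9, 0, 0, 0, 0.3], [0, 0, -0.5, 0, 0, 0, 0.3], [0, 0, 0, 0, 0, 0, 0.3]]

```text
time_s: 2.85
position: [0.5425, 0.3011, 0.068]
tcp_rot: [[-0.396, 0.918, -0.01], [0.918, 0.396, -0.003], [0.001, -0.01, -1.0]]
force: [-1.3, 0.2, -0.1]
opening: 0.654
```

```bash
python3 - <<'E'
from h import *
st();print(pix("side",[.5656,.261,0]),pix("side",[.547,.304,.1]))
snap("side","c.png",(230,240,390,360),5)
E
```

```text
2.85 [0.5425 0.3011 0.068 ] [-1.27  0.21 -0.1 ] 0.654
[291.7 330.3] [294.6 315.1]
```

View pics/c.png

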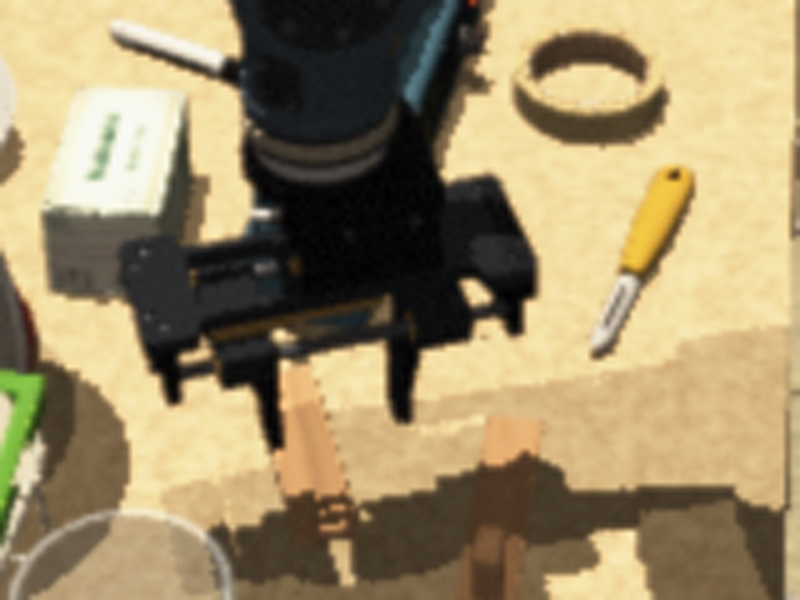

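The fingers straddle the flat shim, with its end near crop (335,500) between them. I descend.

play_rows:
  plan:
    - [[0, 0, -0.5, 0, 0, 0, 0.3], [0, 0, -0.4, 0, 0, 0, 0.3], [0, 0, 0, 0, 0, 0, 0.3], [0, 0, 0, 0, 0, 0, 0.3], [0, 0, 0, 0, 0, 0, 0.3]]

```text
time_s: 3.4
position: [0.5476, 0.3029, 0.0297]
tcp_rot: [[-0.396, 0.918, 0.004], [0.918, 0.396, 0.001], [-0.0, 0.004, -1.0]]
force: [-0.2, 0.1, 0.8]
opening: 0.648
```

play_rows:
  plan:
    - [[0, 0, -0.23, 0, 0, 0, 0.3], [0, 0, -0.22, 0, 0, 0, 0.3], [0, 0, 0, 0, 0, 0, 0.3], [0, 0, 0, 0, 0, 0, 0.3], [0, 0, 0, 0, 0, 0, 0.3]]

```text
time_s: 3.9
position: [0.5461, 0.3024, 0.0049]
tcp_rot: [[-0.396, 0.918, -0.0], [0.918, 0.396, -0.0], [0.0, -0.0, -1.0]]
force: [-0.4, 0.4, 0.7]
opening: 0.648
```

play_rows:
  plan:
    - [[0, 0, 0, 0, 0, 0, -1], [0, 0, 0, 0, 0, 0, -1], [0, 0, 0, 0, 0, 0, -1], [0, 0, 0, 0, 0, 0, -1], [0, 0, 0, 0, 0, 0, -1]]

```text
time_s: 4.4
position: [0.5462, 0.3024, 0.0053]
tcp_rot: [[-0.396, 0.918, 0.0], [0.918, 0.396, 0.0], [-0.0, 0.0, -1.0]]
force: [0.3, 0.3, 0.7]
opening: 0.378
```

play_rows:
  plan:
    - [[0, 0, 0.2, 0, 0, 0, -1], [0, 0, 0.6, 0, 0, 0, -1], [0, 0, 0.9, 0, 0, 0, -1], [0, 0, 0.9, 0, 0, 0, -1], [0, 0, 0.9, 0, 0, 0, -1], [0, 0, 0.7, 0, 0, 0, -1], [0, 0, 0, 0, 0, 0, -1]]

```text
time_s: 5.1
position: [0.5494, 0.3037, 0.2221]
tcp_rot: [[-0.396, 0.918, 0.013], [0.918, 0.396, 0.004], [-0.001, 0.013, -1.0]]
force: [1.3, 0.3, 0.5]
opening: 0.377
```

play_rows:
  plan:
    - [[-0.25, -0.826, 0, 0, 0, 0.0394, -1], [-0.25, -0.826, 0, 0, 0, 0.0394, -1], [-0.25, -0.826, 0, 0, 0, 0.0394, -1], [-0.25, -0.826, 0, 0, 0, 0.0394, -1], [-0.25, -0.826, 0, 0, 0, 0.0394, -1], [-0.25, -0.826, 0, 0, 0, 0.0394, -1], [-0.25, -0.826, 0, 0, 0, 0.0394, -1], [-0.25, -0.826, 0, 0, 0, 0.0394, -1], [-0.25, -0.826, 0, 0, 0, 0, -1], [-0.25, -0.826, 0, 0, 0, 0, -1], [-0.25, -0.826, 0, 0, 0, 0, -1], [-0.25, -0.826, 0, 0, 0, 0, -1]]

```text
time_s: 6.3
position: [0.3947, -0.1939, 0.2147]
tcp_rot: [[-0.985, 0.174, -0.001], [0.174, 0.985, 0.001], [0.001, 0.001, -1.0]]
force: [0.9, -0.5, -1.4]
opening: 0.379
```

play_rows:
  plan:
    - [[-0.25, -0.826, 0, 0, 0, 0, -1], [-0.25, -0.826, 0, 0, 0, 0, -1], [0, 0, -0.8, 0, 0, 0, -1], [0, 0, -0.9, 0, 0, 0, -1], [0, 0, -0.9, 0, 0, 0, -1], [0, 0, -0.6, 0, 0, 0, -1], [0, 0, 0, 0, 0, 0, -1], [0, 0, 0, 0, 0, 0, -1], [0, 0, 0, 0, 0, 0, -1]]

```text
time_s: 7.2
position: [0.3719, -0.2762, 0.0564]
tcp_rot: [[-0.985, 0.174, 0.002], [0.174, 0.985, -0.002], [-0.002, -0.002, -1.0]]
force: [0.2, 0.3, -0.0]
opening: 0.378
```

```bash
python3 - <<'E'
from h import *
st()
im=capture("side")[:,:,::-1];cv2.imwrite("pics/d.png",cv2.resize(im[130:250,250:410],None,fx=5,fy=5,interpolation=cv2.INTER_CUBIC))
E
```

```text
7.2 [ 0.3719 -0.2762  0.0564] [ 0.25  0.3  -0.02] 0.378
```

View pics/d.png

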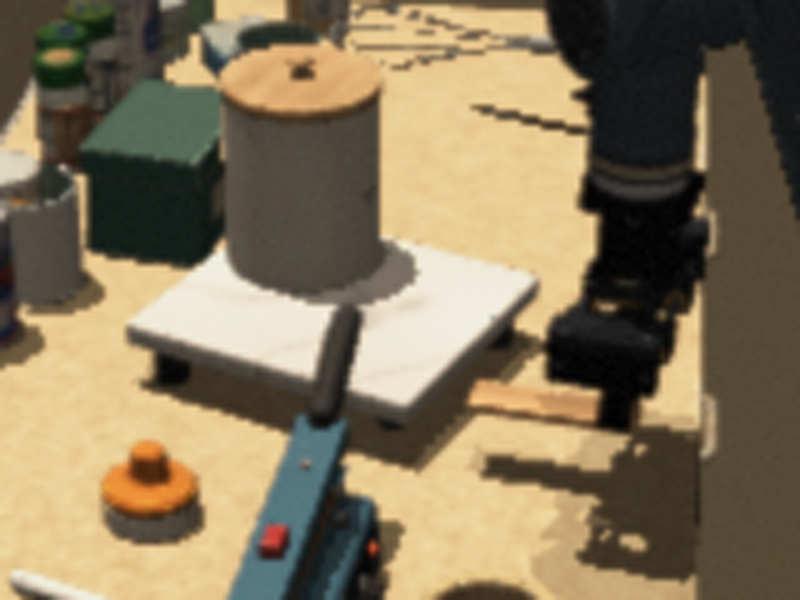

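The shim is held level and clears the board edge. The short foot is visible at crop (395,420). I lower and slide it in.

play_rows:
  plan:
    - [[0, 0, -0.5, 0, 0, 0, -1], [0, 0, -0.4, 0, 0, 0, -1], [0, 0, -0.08, 0, 0, 0, -1], [0, 0, 0, 0, 0, 0, -1], [0, 0, 0, 0, 0, 0, -1], [0, 0, 0, 0, 0, 0, -1]]

```text
time_s: 7.85
position: [0.3717, -0.2761, 0.0072]
tcp_rot: [[-0.985, 0.174, 0.001], [0.174, 0.985, -0.002], [-0.002, -0.002, -1.0]]
force: [-0.1, -1.0, -0.9]
opening: 0.381
```

play_rows:
  plan:
    - [[0.246, -0.0435, 0, 0, 0, 0, -1], [0.246, -0.0435, 0, 0, 0, 0, -1], [0.246, -0.0435, 0, 0, 0, 0, -1], [0.246, -0.0435, 0, 0, 0, 0, -1], [0.246, -0.0435, 0, 0, 0, 0, -1], [0.246, -0.0435, 0, 0, 0, 0, -1], [0.246, -0.0435, 0, 0, 0, 0, -1], [0.246, -0.0435, 0, 0, 0, 0, -1], [0, 0, -0.02, 0, 0, 0, -1], [0, 0, 0, 0, 0, 0, -1], [0, 0, 0, 0, 0, 0, -1]]

```text
time_s: 8.95
position: [0.4694, -0.293, 0.0052]
tcp_rot: [[-0.985, 0.174, 0.0], [0.174, 0.985, -0.0], [-0.0, -0.0, -1.0]]
force: [0.8, -0.3, 2.6]
opening: 0.381
```

```bash
python3 - <<'E'
from h import *
st()
im=capture("side")[:,:,::-1];cv2.imwrite("pics/e.png",cv2.resize(im[180:240,290:400],None,fx=7,fy=7,interpolation=cv2.INTER_CUBIC))
E
```

```text
8.95 [ 0.4694 -0.293   0.0052] [ 0.81 -0.26  2.57] 0.381
```

View pics/e.png

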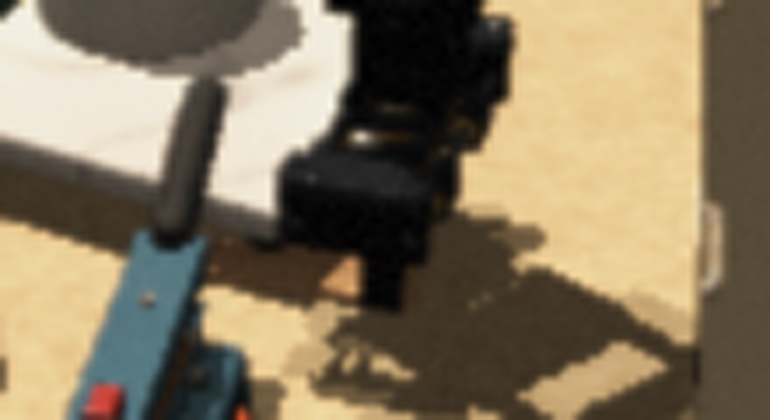

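The shim lies under the foot. I release, lift and go to the wedge.

play_rows:
  plan:
    - [[0, 0, 0, 0, 0, 0, 0.3], [0, 0, 0, 0, 0, 0, 0.3], [0, 0, 0, 0, 0, 0, 0.3], [0, 0, 0.1, 0, 0, 0, 0.3], [0, 0, 0.5, 0, 0, 0, 0.3], [0, 0, 0.9, 0, 0, 0, 0.3], [0, 0, 0.9, 0, 0, 0, 0.3], [0, 0, 0.9, 0, 0, 0, 0.3], [0, 0, 0.8, 0, 0, 0, 0.3]]

```text
time_s: 9.9
position: [0.4693, -0.2927, 0.2126]
tcp_rot: [[-0.985, 0.174, 0.001], [0.174, 0.985, -0.001], [-0.001, -0.001, -1.0]]
force: [0.4, 0.5, 0.2]
opening: 0.649
```

play_rows:
  plan:
    - [[0, 0.85, 0, 0, 0, -0.0442, 0.3], [0, 0.85, 0, 0, 0, -0.0442, 0.3], [0, 0.85, 0, 0, 0, -0.0442, 0.3], [0, 0.85, 0, 0, 0, -0.0442, 0.3], [0, 0.85, 0, 0, 0, -0.0442, 0.3], [0, 0.85, 0, 0, 0, -0.0442, 0.3], [0, 0.85, 0, 0, 0, -0.0442, 0.3], [0, 0.85, 0, 0, 0, -0.0442, 0.3], [0, 0.85, 0, 0, 0, -0.0442, 0.3], [0, 0.85, 0, 0, 0, -0.0442, 0.3], [0, 0.85, 0, 0, 0, 0, 0.3], [0, 0.85, 0, 0, 0, 0, 0.3]]

```text
time_s: 11.1
position: [0.4692, 0.2103, 0.2103]
tcp_rot: [[-0.035, 0.999, -0.0], [0.999, 0.035, -0.0], [-0.0, -0.0, -1.0]]
force: [1.1, -0.6, 0.5]
opening: 0.647
```

play_rows:
  plan:
    - [[0, 0.85, 0, 0, 0, 0, 0.3], [-0.2, 0.85, 0, 0, 0, 0, 0.3], [0, 0.84, 0, 0, 0, 0, 0.3], [0, 0, -0.8, 0, 0, 0, 0.3], [0, 0, -0.9, 0, 0, 0, 0.3], [0, 0, -0.8, 0, 0, 0, 0.3], [0, 0, 0, 0, 0, 0, 0.3], [0, 0, 0, 0, 0, 0, 0.3], [0, 0, 0, 0, 0, 0, 0.3]]

```text
time_s: 12.0
position: [0.4616, 0.3364, 0.0873]
tcp_rot: [[-0.035, 0.999, 0.004], [0.999, 0.035, 0.002], [0.002, 0.004, -1.0]]
force: [0.3, 0.2, 0.3]
opening: 0.652
```

```bash
python3 - <<'E'
from h import *
st();print(read_state()["tcp_rot"])
im=capture("side")[:,:,::-1];cv2.imwrite("pics/f.png",cv2.resize(im[270:390,270:430],None,fx=4,fy=4,interpolation=cv2.INTER_CUBIC))
im=capture("side")[:,:,::-1];cv2.imwrite("pics/f2.png",cv2.resize(im[170:250,270:400],None,fx=4.92,fy=4.92,interpolation=cv2.INTER_CUBIC))
a=cv2.imread("pics/f.png");b=cv2.imread("pics/f2.png");b=cv2.resize(b,(640,394));cv2.imwrite("pics/f3.png",cv2.resize(np.vstack([a,b]),None,fx=.67,fy=.67))
E
```

```text
12.0 [0.4616 0.3364 0.0873] [0.26 0.17 0.29] 0.652
[[-0.03461192  0.99939357  0.00380989]
 [ 0.99939949  0.03460537  0.00176973]
 [ 0.00163682  0.00386885 -0.99999118]]
```

View pics/f3.png

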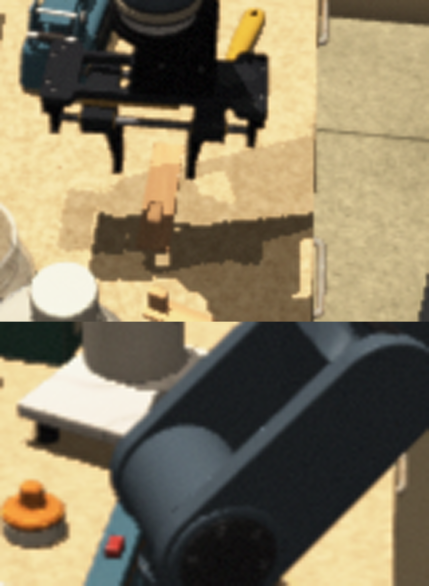

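play_rows:
  plan:
    - [[-0.05, 0.15, 0, 0, 0, -0.009, 0.3], [0, 0, -0.6, 0, 0, 0, 0.3], [0, 0, 0, 0, 0, 0, 0.3], [0, 0, 0, 0, 0, 0, 0.3], [0, 0, 0, 0, 0, 0, 0.3]]

```text
time_s: 12.6
position: [0.4583, 0.3436, 0.0566]
tcp_rot: [[-0.006, 1.0, 0.002], [1.0, 0.006, 0.001], [0.001, 0.002, -1.0]]
force: [0.5, 0.3, -0.5]
opening: 0.649
```

play_rows:
  plan:
    - [[0, 0, -0.5, 0, 0, 0, 0.3], [0, 0, -0.36, 0, 0, 0, 0.3], [0, 0, 0, 0, 0, 0, 0.3], [0, 0, 0, 0, 0, 0, 0.3], [0, 0, 0, 0, 0, 0, -1], [0, 0, 0, 0, 0, 0, -1], [0, 0, 0, 0, 0, 0, -1], [0, 0, 0, 0, 0, 0, -1], [0, 0, 0, 0, 0, 0, -1], [0, 0, 0, 0, 0, 0, -1], [0, 0, 0, 0, 0, 0, -1]]

```text
time_s: 13.7
position: [0.4575, 0.3432, 0.0121]
tcp_rot: [[-0.007, 1.0, 0.0], [1.0, 0.007, 0.0], [0.0, 0.0, -1.0]]
force: [-0.1, -0.1, 0.2]
opening: 0.161
```

The opening is 14.0 mm, which matches the wedge's grip. I lift and carry it to the board.

play_rows:
  plan:
    - [[0, 0, 0.2, 0, 0, 0, -1], [0, 0, 0.6, 0, 0, 0, -1], [0, 0, 0.9, 0, 0, 0, -1], [0, 0, 0.9, 0, 0, 0, -1], [0, 0, 0.9, 0, 0, 0, -1], [0, 0, 0.7, 0, 0, 0, -1]]

```text
time_s: 14.3
position: [0.4577, 0.3434, 0.2256]
tcp_rot: [[-0.007, 1.0, 0.003], [1.0, 0.007, 0.001], [0.001, 0.003, -1.0]]
force: [0.7, 0.7, -1.3]
opening: 0.157
```

play_rows:
  plan:
    - [[-0.121, -0.7, 0, 0, 0, 0.0369, -1], [-0.121, -0.7, 0, 0, 0, 0.0369, -1], [-0.121, -0.7, 0, 0, 0, 0.0369, -1], [-0.121, -0.7, 0, 0, 0, 0.0369, -1], [-0.121, -0.7, 0, 0, 0, 0.0369, -1], [-0.121, -0.7, 0, 0, 0, 0.0369, -1], [-0.121, -0.7, 0, 0, 0, 0.0369, -1], [-0.121, -0.7, 0, 0, 0, 0.0369, -1], [-0.121, -0.7, 0, 0, 0, 0.0369, -1], [-0.121, -0.7, 0, 0, 0, 0.0369, -1], [-0.121, -0.7, 0, 0, 0, 0.0369, -1], [-0.121, -0.7, 0, 0, 0, 0.0369, -1]]

```text
time_s: 15.5
position: [0.3841, -0.078, 0.2226]
tcp_rot: [[-0.986, 0.168, 0.001], [0.168, 0.986, -0.0], [-0.001, -0.0, -1.0]]
force: [0.9, 0.1, 0.2]
opening: 0.155
```

play_rows:
  plan:
    - [[-0.12, -0.7, 0, 0, 0, 0, -1], [-0.12, -0.7, 0, 0, 0, 0, -1], [-0.12, -0.7, 0, 0, 0, 0, -1], [0, -0.7, 0, 0, 0, 0, -1], [0, -0.7, 0, 0, 0, 0, -1], [0, -0.4, 0, 0, 0, 0, -1], [0, 0, 0, 0, 0, 0, -1], [0, 0, 0, 0, 0, 0, -1], [0, 0, 0, 0, 0, 0, -1]]

```text
time_s: 16.4
position: [0.3663, -0.2698, 0.2219]
tcp_rot: [[-0.985, 0.171, -0.001], [0.171, 0.985, 0.002], [0.001, 0.002, -1.0]]
force: [-0.7, 0.8, -1.3]
opening: 0.159
```

play_rows:
  plan:
    - [[0, -0.1, -0.7, 0, 0, 0, -1], [0, 0, -0.9, 0, 0, 0, -1], [0, 0, -0.9, 0, 0, 0, -1], [0, 0, -0.9, 0, 0, 0, -1], [0, 0, 0, 0, 0, 0, -1], [0, 0, 0, 0, 0, 0, -1], [0, 0, 0, 0, 0, 0, -1], [0, 0, 0, 0, 0, 0, -1]]

```text
time_s: 17.2
position: [0.3682, -0.278, 0.055]
tcp_rot: [[-0.985, 0.172, 0.004], [0.172, 0.985, -0.005], [-0.005, -0.004, -1.0]]
force: [0.1, 0.3, -0.2]
opening: 0.159
```

```bash
python3 - <<'E'
from h import *
st()
snap("side","g.png",(290,170,400,240),7)
E
```

```text
17.2 [ 0.3682 -0.278   0.055 ] [ 0.05  0.27 -0.22] 0.159
```

View pics/g.png

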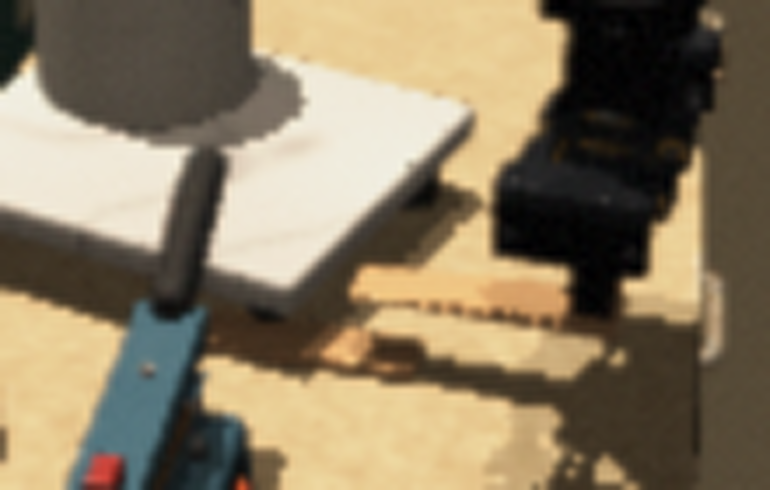

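The tip at crop (355,285) hangs over the shim, whose rear end is at crop (415,355). I lower onto it.

play_rows:
  plan:
    - [[0, 0, -0.4, 0, 0, 0, -1], [0, 0, -0.2, 0, 0, 0, -1], [0, 0, 0, 0, 0, 0, -1], [0, 0, 0, 0, 0, 0, -1], [0, 0, 0, 0, 0, 0, -1], [0, 0, 0, 0, 0, 0, -1]]

```text
time_s: 17.85
position: [0.367, -0.277, 0.0225]
tcp_rot: [[-0.985, 0.172, 0.001], [0.172, 0.985, -0.001], [-0.001, -0.001, -1.0]]
force: [-0.2, 0.9, -0.5]
opening: 0.159
```

```bash
python3 - <<'E'
from h import *
st()
a=cv2.resize(capture("top")[225:300,370:480,::-1],None,fx=7,fy=7,interpolation=cv2.INTER_CUBIC);cv2.imwrite("pics/i.png",a)
s=read_state();p=np.array(s["position"]);d=-np.array(s["tcp_rot"])[:,0]
f=np.array([.4694,-.293,0]);e=np.array([.985,-.174,0]);n=np.array([.174,.985,0])
print("wedge angle",np.degrees(np.arctan2(d[1],d[0])),"tip",p+.1235*d,"lateral grip,tip vs shim axis",[float((q-f)@n) for q in (p,p+.1235*d)])
E
```

```text
17.85 [ 0.367  -0.277   0.0225] [-0.25  0.9  -0.52] 0.159
wedge angle -9.921709713847012 tip [ 0.48864919 -0.29827251  0.0225228 ] lateral grip,tip vs shim axis [-0.002051528410924583, -0.0018440658921235762]
```

View pics/i.png

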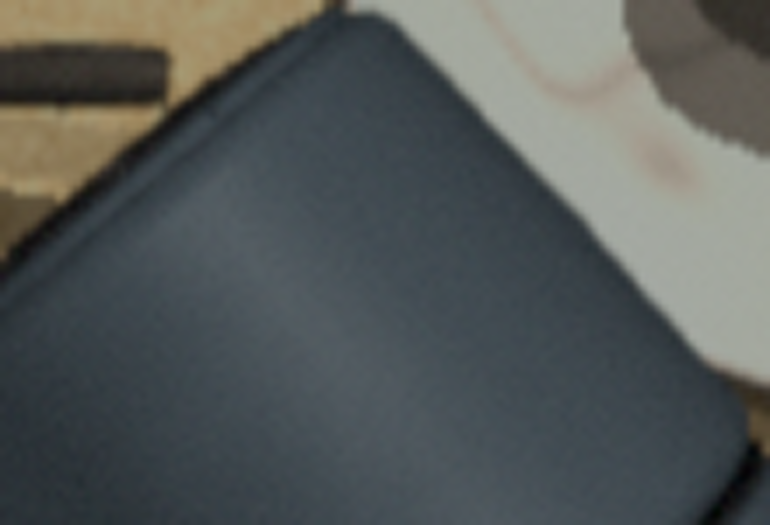

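play_rows:
  plan:
    - [[0, 0.035, -0.02, 0, 0, 0, -1], [0, 0, -0.015, 0, 0, 0, -1], [0, 0, 0, 0, 0, 0, -1], [0, 0, 0, 0, 0, 0, -1]]

```text
time_s: 18.3
position: [0.3668, -0.275, 0.0202]
tcp_rot: [[-0.985, 0.172, -0.0], [0.172, 0.985, 0.0], [0.0, 0.0, -1.0]]
force: [0.4, -0.3, 0.4]
opening: 0.157
```

play_rows:
  plan:
    - [[0, 0, -0.01, 0, 0, 0, -1], [0, 0, 0, 0, 0, 0, -1], [0, 0, 0, 0, 0, 0, -1]]

```text
time_s: 18.6
position: [0.3669, -0.2751, 0.0199]
tcp_rot: [[-0.985, 0.172, 0.0], [0.172, 0.985, -0.0], [-0.0, -0.0, -1.0]]
force: [-0.1, 1.0, 0.1]
opening: 0.156
```

play_rows:
  plan:
    - [[0, 0, -0.012, 0, 0, 0, -1], [0, 0, 0, 0, 0, 0, -1], [0, 0, 0, 0, 0, 0, -1]]

```text
time_s: 18.9
position: [0.3668, -0.275, 0.0193]
tcp_rot: [[-0.985, 0.172, 0.0], [0.172, 0.985, -0.0], [-0.0, -0.0, -1.0]]
force: [-1.3, -0.0, 2.0]
opening: 0.157
```

```bash
python3 -c "
from h import *
st();print(read_state()['moment'],np.round(read_state()['tau'],2))"
```

```text
18.9 [ 0.3668 -0.275   0.0193] [-1.33 -0.02  2.03] 0.157
[ 0.17952788 -0.28005477  0.08491386] [-1.400e-01 -3.587e+01 -4.060e+00 -6.000e-02 -3.000e-02  6.000e-02]
```

The wedge rests on the shim (about 2 N). I advance in steps and watch the force.

play_rows:
  plan:
    - [[0.1, -0.0176, 0.004, 0, 0, 0, -1], [0.1, -0.0176, 0, 0, 0, 0, -1], [0.1, -0.0176, 0, 0, 0, 0, -1], [0.1, -0.0176, 0, 0, 0, 0, -1], [0.1, -0.0176, 0, 0, 0, 0, -1], [0.1, -0.0176, 0, 0, 0, 0, -1], [0.1, -0.0176, 0, 0, 0, 0, -1], [0.1, -0.0176, 0, 0, 0, 0, -1], [0.1, -0.0176, 0, 0, 0, 0, -1], [0, 0, 0, 0, 0, 0, -1]]

```text
time_s: 19.9
position: [0.413, -0.2834, 0.0196]
tcp_rot: [[-0.985, 0.172, 0.001], [0.172, 0.985, -0.001], [-0.001, -0.001, -1.0]]
force: [0.3, 1.6, 4.0]
opening: 0.161
```

play_rows:
  plan:
    - [[0.04, -0.007, 0, 0, 0, 0, -1], [0.04, -0.007, 0, 0, 0, 0, -1], [0.04, -0.007, 0, 0, 0, 0, -1], [0.04, -0.007, 0, 0, 0, 0, -1], [0.04, -0.007, 0, 0, 0, 0, -1], [0, 0, 0, 0, 0, 0, -1]]

```text
time_s: 20.5
position: [0.4218, -0.2846, 0.0198]
tcp_rot: [[-0.985, 0.172, -0.0], [0.172, 0.985, 0.0], [0.0, 0.0, -1.0]]
force: [-1.3, -0.2, 7.5]
opening: 0.157
```

play_rows:
  plan:
    - [[0, 0, 0.008, 0, 0, 0, -1], [0, 0, 0, 0, 0, 0, -1], [0, 0, 0, 0, 0, 0, -1]]

```text
time_s: 20.8
position: [0.4218, -0.2846, 0.0198]
tcp_rot: [[-0.985, 0.172, -0.0], [0.172, 0.985, 0.0], [0.0, 0.0, -1.0]]
force: [-1.0, -0.0, 5.3]
opening: 0.159
```

play_rows:
  plan:
    - [[0, 0, 0.012, 0, 0, 0, -1], [0, 0, 0, 0, 0, 0, -1], [0.04, -0.007, 0, 0, 0, 0, -1], [0.04, -0.007, 0, 0, 0, 0, -1], [0, 0, 0, 0, 0, 0, -1]]

```text
time_s: 21.3
position: [0.4263, -0.2857, 0.0203]
tcp_rot: [[-0.985, 0.172, 0.0], [0.172, 0.985, -0.0], [-0.0, -0.0, -1.0]]
force: [0.0, 0.6, 0.4]
opening: 0.16
```

play_rows:
  plan:
    - [[0.04, -0.007, 0, 0, 0, 0, -1], [0.04, -0.007, 0, 0, 0, 0, -1], [0.04, -0.007, 0, 0, 0, 0, -1], [0, 0, 0, 0, 0, 0, -1]]

```text
time_s: 21.7
position: [0.4323, -0.2867, 0.0205]
tcp_rot: [[-0.985, 0.172, 0.001], [0.172, 0.985, -0.001], [-0.001, -0.0, -1.0]]
force: [-0.1, -0.1, -0.8]
opening: 0.162
```

play_rows:
  plan:
    - [[0.04, -0.007, -0.004, 0, 0, 0, -1], [0.04, -0.007, 0, 0, 0, 0, -1], [0.04, -0.007, 0, 0, 0, 0, -1], [0, 0, 0, 0, 0, 0, -1], [0, 0, 0, 0, 0, 0, -1]]

```text
time_s: 22.2
position: [0.4378, -0.2875, 0.0202]
tcp_rot: [[-0.985, 0.172, -0.0], [0.172, 0.985, -0.0], [0.0, -0.0, -1.0]]
force: [0.8, -0.1, -0.3]
opening: 0.157
```

play_rows:
  plan:
    - [[0.04, -0.007, 0, 0, 0, 0, -1], [0.04, -0.007, 0, 0, 0, 0, -1], [0, 0, 0, 0, 0, 0, -1], [0, 0, 0, 0, 0, 0, -1]]

```text
time_s: 22.6
position: [0.4419, -0.2882, 0.0202]
tcp_rot: [[-0.985, 0.172, -0.0], [0.172, 0.985, -0.0], [0.0, -0.0, -1.0]]
force: [-0.5, -0.1, -0.5]
opening: 0.156
```

play_rows:
  plan:
    - [[0.04, -0.007, 0, 0, 0, 0, -1], [0.04, -0.007, 0, 0, 0, 0, -1], [0, 0, 0, 0, 0, 0, -1], [0, 0, 0, 0, 0, 0, -1]]

```text
time_s: 23.0
position: [0.4459, -0.2889, 0.0202]
tcp_rot: [[-0.985, 0.172, 0.0], [0.172, 0.985, -0.0], [-0.0, -0.0, -1.0]]
force: [-0.1, -0.2, -0.4]
opening: 0.159
```

play_rows:
  plan:
    - [[0.04, -0.007, 0, 0, 0, 0, -1], [0.02, -0.0035, 0, 0, 0, 0, -1], [0, 0, 0, 0, 0, 0, -1], [0, 0, 0, 0, 0, 0, -1]]

```text
time_s: 23.4
position: [0.4489, -0.2894, 0.0202]
tcp_rot: [[-0.985, 0.172, 0.0], [0.172, 0.985, -0.0], [-0.0, -0.0, -1.0]]
force: [0.5, -0.0, -0.8]
opening: 0.156
```

play_rows:
  plan:
    - [[0.03, -0.0053, 0, 0, 0, 0, -1], [0, 0, 0, 0, 0, 0, -1], [0, 0, 0, 0, 0, 0, -1]]

```text
time_s: 23.7
position: [0.4504, -0.2897, 0.0201]
tcp_rot: [[-0.985, 0.172, 0.0], [0.172, 0.985, 0.0], [-0.0, 0.0, -1.0]]
force: [0.5, -0.3, -1.3]
opening: 0.158
```

play_rows:
  plan:
    - [[0.03, -0.0053, 0, 0, 0, 0, -1], [0, 0, 0, 0, 0, 0, -1], [0, 0, 0, 0, 0, 0, -1]]

```text
time_s: 24.0
position: [0.4518, -0.2899, 0.0201]
tcp_rot: [[-0.985, 0.172, -0.0], [0.172, 0.985, 0.0], [0.0, 0.0, -1.0]]
force: [-0.3, 1.3, -2.1]
opening: 0.155
```

play_rows:
  plan:
    - [[0.03, -0.0053, 0, 0, 0, 0, -1], [0, 0, 0, 0, 0, 0, -1], [0, 0, 0, 0, 0, 0, -1]]

```text
time_s: 24.3
position: [0.4533, -0.2901, 0.0201]
tcp_rot: [[-0.985, 0.172, -0.0], [0.172, 0.985, 0.0], [0.0, 0.0, -1.0]]
force: [0.4, 0.0, -1.9]
opening: 0.161
```

play_rows:
  plan:
    - [[0, 0, -0.008, 0, 0, 0, -1], [0, 0, 0, 0, 0, 0, -1], [0, 0, 0, 0, 0, 0, -1]]

```text
time_s: 24.6
position: [0.4533, -0.2901, 0.0201]
tcp_rot: [[-0.985, 0.172, -0.0], [0.172, 0.985, 0.0], [0.0, 0.0, -1.0]]
force: [-0.1, 1.2, 2.3]
opening: 0.16
```

play_rows:
  plan:
    - [[0.03, -0.0053, 0, 0, 0, 0, -1], [0, 0, 0, 0, 0, 0, -1], [0, 0, 0, 0, 0, 0, -1]]

```text
time_s: 24.9
position: [0.4541, -0.2902, 0.0201]
tcp_rot: [[-0.985, 0.172, -0.001], [0.172, 0.985, 0.001], [0.001, 0.0, -1.0]]
force: [-3.1, 1.5, 5.7]
opening: 0.158
```

play_rows:
  plan:
    - [[0, 0, 0.008, 0, 0, 0, -1], [0, 0, 0, 0, 0, 0, -1], [0, 0, 0, 0, 0, 0, -1]]

```text
time_s: 25.2
position: [0.4542, -0.2901, 0.0201]
tcp_rot: [[-0.985, 0.172, -0.001], [0.172, 0.985, 0.001], [0.001, 0.001, -1.0]]
force: [-3.2, 0.8, 3.0]
opening: 0.161
```

```bash
python3 -c "
from h import *
st();print(read_state()['moment'])"
```

```text
25.2 [ 0.4542 -0.2901  0.0201] [-3.17  0.78  3.04] 0.161
[ 0.15572233  0.65541188 -0.00985484]
```

play_rows:
  plan:
    - [[0.014, -0.0025, 0.004, 0, 0, 0, -1], [0, 0, 0, 0, 0, 0, -1], [0, 0, 0, 0, 0, 0, -1]]

```text
time_s: 25.5
position: [0.4551, -0.2902, 0.0201]
tcp_rot: [[-0.985, 0.172, -0.001], [0.172, 0.985, 0.001], [0.001, 0.001, -1.0]]
force: [-3.4, 0.7, 0.9]
opening: 0.159
```

play_rows:
  plan:
    - [[0.018, -0.003, 0, 0, 0, 0, -1], [0, 0, 0, 0, 0, 0, -1], [0, 0, 0, 0, 0, 0, -1]]

```text
time_s: 25.8
position: [0.4556, -0.2902, 0.0201]
tcp_rot: [[-0.985, 0.172, -0.002], [0.172, 0.985, 0.001], [0.002, 0.001, -1.0]]
force: [-5.4, 0.4, -0.8]
opening: 0.157
```

The push is about 5.4 N, below the 8–12 N that lifts the board, so the wedge is snug. I release and rise, then turn the jaws clear of the sealer's handle and shut them.

play_rows:
  plan:
    - [[0, 0, 0, 0, 0, 0, -0.3], [0, 0, 0, 0, 0, 0, -0.3], [0, 0, 0, 0, 0, 0, -0.3], [0, 0, 0, 0, 0, 0, -0.3], [0, 0, 0.2, 0, 0, 0, -0.3], [0, 0, 0.6, 0, 0, 0, -0.3], [0, 0, 0.8, 0, 0, 0, -0.3], [0, 0, 0.8, 0, 0, 0, -0.3], [0, 0, 0.8, 0, 0, 0, -0.3], [0, 0, 0.2, 0, 0, 0, -0.3]]

```text
time_s: 26.8
position: [0.4587, -0.2927, 0.1958]
tcp_rot: [[-0.985, 0.172, 0.007], [0.172, 0.985, -0.007], [-0.009, -0.006, -1.0]]
force: [0.0, -0.2, 0.3]
opening: 0.35
```

play_rows:
  plan:
    - [[0, 0, 0, 0, 0, -0.042, -1], [0, 0, 0, 0, 0, -0.042, -1], [0, 0, 0, 0, 0, -0.042, -1], [0, 0, 0, 0, 0, -0.042, -1], [0.2, 0, 0, 0, 0, -0.042, -1], [0.2, 0, 0, 0, 0, -0.042, -1], [0.2, 0, 0, 0, 0, -0.042, -1], [0.3, -0.1, 0, 0, 0, -0.042, -1], [0.3, -0.1, 0, 0, 0, -0.042, -1], [0.3, -0.1, 0, 0, 0, -0.042, -1], [0, 0, 0, 0, 0, -0.042, -1], [0, 0, 0, 0, 0, -0.038, -1]]

```text
time_s: 28.0
position: [0.5315, -0.3055, 0.1898]
tcp_rot: [[0.177, 0.984, -0.001], [0.984, -0.177, 0.001], [0.001, -0.001, -1.0]]
force: [-0.4, 0.0, -0.3]
opening: 0.001
```

```bash
python3 - <<'E'
from h import *
st();print(np.round(read_state()["tcp_rot"],3))
im=capture("side")[:,:,::-1];cv2.imwrite("pics/k.png",cv2.resize(im[150:240,270:400],None,fx=6,fy=6,interpolation=cv2.INTER_CUBIC))
E
```

```text
28.0 [ 0.5315 -0.3055  0.1898] [-0.44  0.05 -0.26] 0.001
[[ 0.177  0.984 -0.001]
 [ 0.984 -0.177  0.001]
 [ 0.001 -0.001 -1.   ]]
```

View pics/k.png

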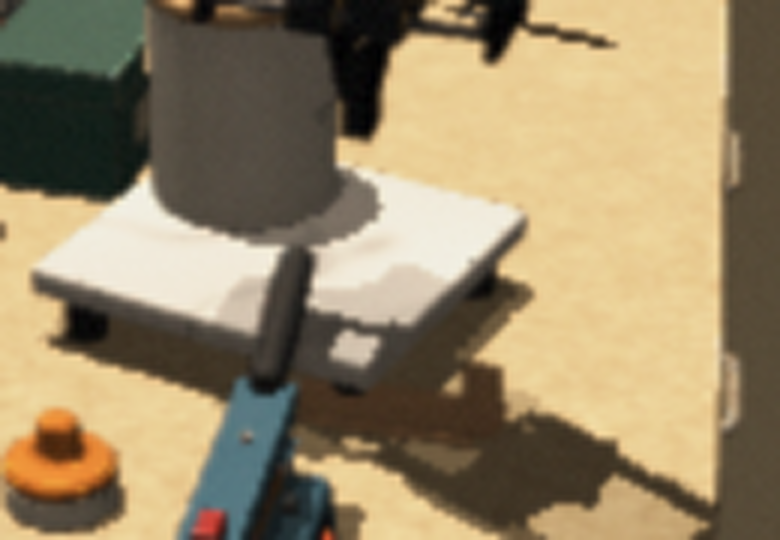

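Wedge and shim sit under the foot, with the wedge's grip upright at crop (487,385) and the board looking level. Now I press.

play_rows:
  plan:
    - [[0.03, 0, -0.8, 0, 0, 0, -1], [0, 0, -0.8, 0, 0, 0, -1], [0, 0, -0.6, 0, 0, 0, -1], [0, 0, -0.32, 0, 0, 0, -1], [0, 0, 0, 0, 0, 0, -1], [0, 0, 0, 0, 0, 0, -1], [0, 0, 0, 0, 0, 0, -1]]

```text
time_s: 28.75
position: [0.5337, -0.3064, 0.0657]
tcp_rot: [[0.172, 0.985, 0.002], [0.985, -0.172, -0.002], [-0.001, 0.002, -1.0]]
force: [-0.2, 0.4, 0.2]
opening: 0.005
```

play_rows:
  plan:
    - [[0, 0, -0.12, 0, 0, 0, -1], [0, 0, -0.06, 0, 0, 0, -1], [0, 0, 0, 0, 0, 0, -1], [0, 0, 0, 0, 0, 0, -1]]

```text
time_s: 29.15
position: [0.5329, -0.3058, 0.0555]
tcp_rot: [[0.172, 0.985, 0.0], [0.985, -0.172, -0.0], [-0.0, 0.0, -1.0]]
force: [-0.1, -0.8, 0.4]
opening: 0.007
```

play_rows:
  plan:
    - [[0, 0, -0.03, 0, 0, 0, -1], [0, 0, 0, 0, 0, 0, -1], [0, 0, 0, 0, 0, 0, -1]]

```text
time_s: 29.45
position: [0.5332, -0.306, 0.0544]
tcp_rot: [[0.172, 0.985, 0.001], [0.985, -0.172, -0.001], [-0.0, 0.001, -1.0]]
force: [0.2, 0.6, 3.5]
opening: 0.007
```

play_rows:
  plan:
    - [[0, 0, -0.012, 0, 0, 0, -1], [0, 0, 0, 0, 0, 0, -1], [0, 0, 0, 0, 0, 0, -1]]

```text
time_s: 29.75
position: [0.5332, -0.306, 0.0544]
tcp_rot: [[0.172, 0.985, 0.001], [0.985, -0.172, -0.001], [-0.001, 0.001, -1.0]]
force: [-1.7, 1.6, 8.1]
opening: 0.003
```

play_rows:
  plan:
    - [[0, 0, -0.01, 0, 0, 0, -1], [0, 0, 0, 0, 0, 0, -1], [0, 0, 0, 0, 0, 0, -1]]

```text
time_s: 30.05
position: [0.5332, -0.306, 0.0544]
tcp_rot: [[0.172, 0.985, 0.001], [0.985, -0.172, -0.001], [-0.001, 0.001, -1.0]]
force: [-2.1, 1.4, 9.3]
opening: 0.005
```

At about 10 N the height stays at 54.4 mm, so the board doesn't rock. I hold briefly, then lift away.

play_rows:
  plan:
    - [[0, 0, -0.003, 0, 0, 0, -1], [0, 0, 0, 0, 0, 0, -1], [0, 0, 0, 0, 0, 0, -1], [0, 0, 0, 0, 0, 0, -1], [0, 0, 0, 0, 0, 0, -1]]

```text
time_s: 30.55
position: [0.5332, -0.306, 0.0544]
tcp_rot: [[0.172, 0.985, 0.001], [0.985, -0.172, -0.001], [-0.001, 0.001, -1.0]]
force: [-2.5, 1.6, 11.2]
opening: 0.005
```

play_rows:
  plan:
    - [[0, 0, 0.05, 0, 0, 0, -1], [0, 0, 0.3, 0, 0, 0, -1], [0, 0, 0.8, 0, 0, 0, -1], [0, 0, 0.8, 0, 0, 0, -1], [0, 0, 0.8, 0, 0, 0, -1], [0, 0, 0.8, 0, 0, 0, -1], [-0.7, 0.4, 0, 0, 0, 0, -1], [-0.7, 0.6, 0, 0, 0, 0, -1], [-0.5, 0.7, 0, 0, 0, 0, -1], [0, 0.7, 0, 0, 0, 0, -1], [0, 0.7, 0, 0, 0, 0, -1], [0, 0, 0, 0, 0, 0, -1]]

```text
time_s: 31.75
position: [0.4361, -0.1466, 0.2305]
tcp_rot: [[0.169, 0.986, -0.002], [0.986, -0.169, 0.003], [0.002, -0.002, -1.0]]
force: [-1.1, -0.7, 0.4]
opening: 0.008
```

```bash
python3 - <<'E'
from h import *
st();print(pix("top",[.5198,-.2742,.054]))
a=cv2.resize(capture("top")[165:315,390:550,::-1],None,fx=4,fy=4,interpolation=cv2.INTER_CUBIC)
b=cv2.resize(capture("side")[150:260,270:400,::-1],None,fx=4,fy=4,interpolation=cv2.INTER_CUBIC)
b=cv2.copyMakeBorder(b,0,a.shape[0]-b.shape[0],0,0,cv2.BORDER_CONSTANT)
cv2.imwrite("pics/z.png",cv2.resize(np.hstack([a,b]),None,fx=.68,fy=.68,interpolation=cv2.INTER_AREA))
E
```

```text
31.75 [ 0.4361 -0.1466  0.2305] [-1.05 -0.74  0.44] 0.008
[409.2 255. ]
```

View pics/z.png

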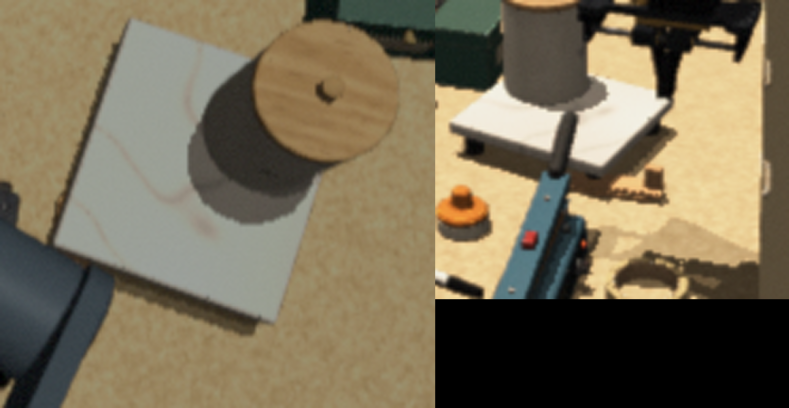

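The board corner is at pixel (410,255), against (409,255) at the start. The canister is unmoved and both shims are in place.

```bash
python3 -c "
from rig import *
print(hand_in())"
```

```text
the job is handed in; nothing more can be done
None
```

The job is done and handed in at about 32 s, with the robot clear of everything. Both shims are in place and the board no longer rocks at the short foot.

- **Flat shim:** I carried it over the sealer and slid it under the short foot, about 10° off the world x axis, then released it.
- **Wedge:** I took the larger of the two. Its grip-to-tip length measured 122 mm against 124 mm expected, and its grip measured 14 mm. I slid it in thin end first until the push reached about 5.4 N, below the 8–12 N that lifts the board, then released it.
- **Press check:** I pressed on the corner above the foot up to 9–11 N. The fingertip height stayed at 54.4 mm, so the corner did not sink.
- **Last pictures:** The board corner was within about 1 pixel (2–3 mm, near the reading accuracy) of its starting place. The canister was where it started and both shims were in place. I did not measure the tape, peeler or marker again afterwards, but the arm never worked near them.

Twice the vertical force on the wedge drifted while it slid, to about +7.5 N and then −2 N. I corrected the height each time before the final push.

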